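# Sight the test kiln through its half-open spy shutter

### The job

On the lid of the cold test kiln, slide the pyrometer carriage along its rail fully home against the end stop, so that it looks down on the spy slot, and leave it there. Only then slide the sprung spy shutter by its wooden grip to half of its travel, pointer at the long middle mark, and hold it there against its spring: finish while still holding it. Leave the pots and tools on the lid and the table where they are.

Things in the scene. Friction and masses are not known exactly. Their poses are not given: they have to be found in the camera images.
- kiln: low bench test kiln, fixed to the table, 280 (x) x 360 (y) x 180 high, metal with a pale flat lid. Origin: centre of its underside; z up; the robot is on its -x side and it may be turned by up to 0.35 rad. All 'kiln x, y' below are in its axes, mm. On the lid: a steel rail along y at x = +80, a dark end stop at the rail's -y end, and the sprung shutter in front of the rail.
- spy_slot (a point): centre of the black spy slot, 24 (kiln x) x 70 (kiln y), in the lid's top, hidden under the shutter at the start; kiln x = 0, y = -50. A spring barrel, 20 dia, top 24 above the lid, lies at kiln x = 0, y = +100 to +170; guides 7 high flank the shutter.
- half_mark (a point): middle of the longer, middle one of three dark marks on the lid in front of the shutter's grip (closed, half, open: kiln y = -10, +30, +70); kiln x = -111. The pointer on the shutter's tab, in line with the wooden grip, meets it at half travel.
- carriage_grip (a point): point on the axis of the carriage's upright round steel post, 20 dia, top 97 above the lid; the point is 78 above the lid, the post free for 49 above the carriage block (56 x 50, top 48 above the lid); kiln x = +92. A bracket (top 87 above the lid, 35 from the post towards kiln -x) carries the black pyrometer head, 36 dia, 30 to 90 above the lid, at kiln x = 0.
- carriage (a joint): position of the carriage on its rail, m: 0 at the rail's +y end, grows towards kiln -y, 0.160 hard against the end stop (carriage then at kiln y = -50). Starts between 0 and 0.08. Plain sliding friction of about 2.5 N; it stays where it is left.
- shutter_grip (a point): grip point of the shutter's upright wooden grip, 20 x 20 (sides along kiln x and y), bottom 14 and top 62 above the lid; the point lies on its axis 45 above the lid, at kiln x = -70, y = -10 + shutter travel. The grip stands on a flat tab 26 wide (kiln y), 14 above the lid.
- shutter (a joint): travel of the shutter, m: 0 closed (as it starts), grows towards kiln +y, 0.080 fully open; half travel is 0.040. A spring pushes it shut: about 3 N when closed, 8.5 N at half travel, 13.5 N fully open. It snaps shut if let go.
- pinch_bowl: bystander, to be left alone: small terracotta bowl, 52 dia x 28 high, standing on the kiln lid near its front right corner. Origin: centre of its underside.
- kiln_prop: bystander, to be left alone: pale tube 32 dia x 40 high, standing on the kiln lid near its front left corner. Origin: centre of its underside.
- glazed_bowl: bystander, to be left alone: blue bowl 110 dia x 60 high on the table. Origin: centre of its underside.
- mug: bystander, to be left alone: white mug 76 dia x 90 high on the table. Origin: centre of its underside.
- slip_jar: bystander, to be left alone: closed jar 68 dia x 100 high on the table. Origin: centre of its underside.
- oval_form: bystander, to be left alone: wooden form 170 x 70 x 18 lying on the table. Origin: centre of its underside.
- modelling_spatula: bystander, to be left alone: spatula 200 long lying on the table. Origin: centre of its underside.

How it is judged:
By the outcome, as a careful person would: the job done as asked, in the order asked, and still so for the second after the job is handed in, while the arm keeps its last pose, push and grip.
It also fails if it takes over 48 s, if anything falls off the work surface, if the arm or the gripper's body presses on something with over 40 N, if the wrist force passes 120 N, or if a joint passes its speed limit or range.

### The arm

A 6-joint arm with a two-finger parallel gripper is mounted at the origin on the work surface. World frame = base frame: x ahead of the robot, y to its left, z up, the work surface at z = 0. Lengths are in mm, angles in rad, forces in N, time in s.
With the tool pointing down it reaches from about 275 to 750 mm from the base axis. Payload 10.2 kg.
Tool frame: the origin (TCP) lies at the very end of the fingers, on their centre line; the grasp point (between the pads) lies 19 mm behind it; z points along the fingers, y is the line along which they close (so a half turn about z gives the same grasp; the last joint's range is limited). The gripper opens to 85 mm and grips with 20 to 120 N. Pads are 22 mm wide; open, the fingers measure 114 mm over their backs; the gripper's body (76 mm by 85 mm) begins 54 mm behind the grasp point. The pads swing forward as they close: fully open they stand 13 mm farther back than shut.
Start: joints at [0.949, 0.313, 1.498, -0, 1.331, -0.223], TCP at [203.877, 483.803, 194.594] pointing down, gripper open.
Joint ranges: [-2.94, 2.94], [-0.97, 2.17], [0.19, 2.56], [-1.23, 4.37], [0.02, 3.11], [-2.88, 2.88]. Speed limits (rad/s): [2.39, 2.39, 3.01, 3.14, 3.14, 3.14].

### API

Orientations are given as a unit quaternion [w, x, y, z].
In Python, from rig import * gives the robot as it stands. The module is installed in compiled form; this text tells all that it offers.
- The arm moves only by the shell command python3 -m crank 'ROWS' [FORCE]. ROWS is JSON, a list that holds one entry, the list of rows, each a list of 7 numbers: the shift along the tool's x, y, z in units of 25 mm (1.0 is 25 mm), then the turn, a rotation vector about the tool's x, y, z in units of 8 degrees (1.0 is 8 degrees), then the finger opening in mm, from 0 to 85.4. A call has exactly 8 rows; each row shifts and turns the commanded pose from where the row before left it, along the tool's axes as they then stand; what a row does not reach is not made up. A row lasts 1/10 s, in which the tool goes at most 50 mm and 8.59 degrees, less where a joint would pass 70% of its speed; a pose out of reach is approached as far as the arm can. A call is refused whole if a number of a shift passes 1 or a number of a turn 1, either way. A call with a gripper value outside its range is refused whole. The fingers move at their own pace and stop on an object; FORCE is the grip in N (left out, the last holds). Time passes only in rows, so rows that do not move let the fingers close, or fill a call up. It gives the time, the measured TCP pose, the force, the opening and the grip force at its end, in the units of the state.
- sense(): the state, without advancing time (a new reading comes with each control period).
- capture(name): name is "side" or "top" or "wrist"; returns the picture (420x560x3 uint8, blue, green, red); there is no depth.
- camera_model(name): a dict with "fx", "fy", "cx", "cy" (pixels), "k1" (the pictures are not rectified: a ray, as slopes to the right and down, at radius r is drawn at 1 + k1 r^2 times it, then the intrinsics apply), "world_from_camera" (4x4, takes a point from camera to world coordinates); the wrist camera has in their place "T_tool_cam" (4x4, takes a point from camera to tool coordinates, whose origin is the TCP and whose axes are the flange's). Camera axes: x right, y up, looking along -z (the intrinsics and any distortion apply to the point x, -y, -z); pixel columns grow to the right and rows downward; lengths in mm; the calibration is good to about 2 mm. A picture is of the moment at which its call begins: read the wrist's pose just before it. camera_model takes no time and is no camera call.
- finish_job(): hands the job in; it is judged then, once.
The state is a dict: "time_s": time; "joints": joint angles; "dq": joint speeds; "tau": joint torques, N m; "eef_pos": TCP position; "ee_rot": TCP orientation; "force": force on the tool from outside, world axes, zero at the start; "wrist_torque": the same for the moment, N m; "grip_width": opening from 0.0 (shut) to 1.0 (fully open); "grip_force": force on a finger pad.
Only numpy, scipy, OpenCV 4.12 (cv2) and the standard library are available. Lean on these libraries where they do the work, as an engineer would, in place of code of your own. Each camera call takes 0.05 s, during which the arm holds its last target. There are 200 camera calls.

## Working session

There is one attempt and no reset: what is moved stays moved. The work goes in short steps, Python scripts to look and compute and a shell command to move; the robot and the scene stay as the last step left them, time stands still between calls to the robot, and variables do not carry over. Pictures are saved under pics/ and viewed, at most 10 in all, crops included, and the job is handed in when it is done.

```bash
mkdir -p pics; python3 - <<'E'
from rig import *
import cv2
for n in("top","side"):
    cv2.imwrite(f"pics/{n}0.png",capture(n)); m=camera_model(n); print(n,m)
print(camera_model("wrist")); s=sense(); print(s)
E
```

```text
top {'fx': 457.8570053188693, 'fy': 457.8570053188693, 'cx': 277.47345505345476, 'cy': 210.7257173478429, 'k1': -0.011682381004165444, 'world_from_camera': array([[-2.50715801e-02,  9.97319868e-01, -6.87349798e-02,
         4.02284746e+02],
       [-9.99540532e-01, -2.61801508e-02, -1.52749589e-02,
        -2.87226298e+01],
       [-1.70335121e-02,  6.83204310e-02,  9.97518009e-01,
         1.77128879e+03],
       [ 0.00000000e+00,  0.00000000e+00,  0.00000000e+00,
         1.00000000e+00]])}
side {'fx': 532.2932393568285, 'fy': 532.2932393568285, 'cx': 278.84661720665275, 'cy': 211.05417907757595, 'k1': -0.12880740098881102, 'world_from_camera': array([[ 9.90045677e-01,  7.85324104e-02, -1.16799908e-01,
         3.19846666e+02],
       [-1.39511823e-01,  6.57246921e-01, -7.40650346e-01,
        -1.11568654e+03],
       [ 1.86013233e-02,  7.49572641e-01,  6.61660673e-01,
         1.14877341e+03],
       [ 0.00000000e+00,  0.00000000e+00,  0.00000000e+00,
         1.00000000e+00]])}
{'fx': 343.9302666945895, 'fy': 343.9302666945895, 'cx': 286.26077389628017, 'cy': 209.9187039271114, '
[... 374 characters left out ...]
e+00]])}
{'time_s': 0.1, 'joints': array([ 9.48592430e-01,  3.13366731e-01,  1.49833760e+00, -2.03154693e-05,
        1.33102070e+00, -2.23392105e-01]), 'dq': array([-0.00107071, -0.00142567, -0.00454623, -0.0007939 ,  0.00061894,
        0.00098291]), 'tau': array([ 4.26265920e-03, -4.12896824e+01, -2.60137957e+01, -4.76819821e-05,
        3.01081323e-03,  4.38551399e-05]), 'eef_pos': array([203.7221727 , 483.57030395, 194.11516129]), 'ee_rot': array([-2.23317034e-04,  1.98084632e-01,  9.80184757e-01, -5.20378701e-04]), 'force': array([ 0.19735198,  1.37302608, -0.27610953]), 'wrist_torque': array([-0.05789825,  0.03370992,  0.02324125]), 'grip_force': 0.0, 'grip_width': 1.0023975187504375}
```

View pics/top0.png

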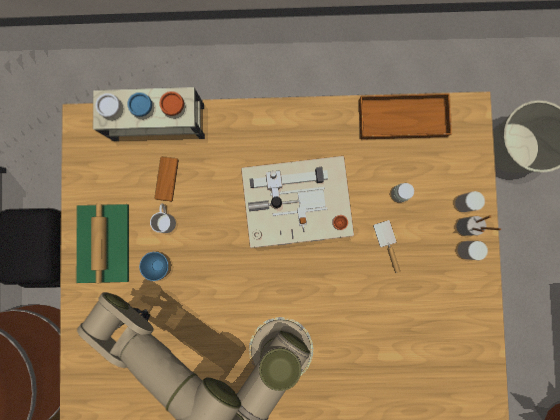

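View pics/side0.png

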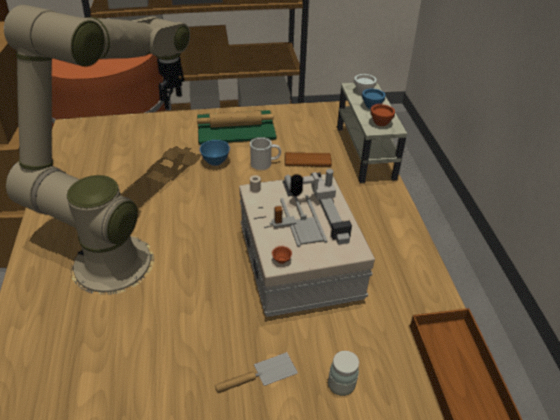

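The top view shows the kiln at about (297,202) px, with lid corners near (242,168), (345,156), (353,236) and (250,247). The carriage is at (275,182), the shutter grip at (303,221), the end stop at (320,175), and the bowls stand on the lid's front corners. In the side view the kiln is at about (305,235) px.

```bash
cat > h.py <<'E'
import numpy as np, cv2
from rig import *
from scipy.spatial.transform import Rotation as R
def rays(name,px,T=None):
    m=camera_model(name); px=np.atleast_2d(np.array(px,float))
    K=np.array([[m['fx'],0,m['cx']],[0,m['fy'],m['cy']],[0,0,1]])
    u=cv2.undistortPoints(px[:,None],K,np.array([m['k1'],0,0,0.]))[:,0]
    d=np.c_[u[:,0],-u[:,1],-np.ones(len(u))]
    W=m['world_from_camera'] if T is None else T
    return W[:3,3],d@W[:3,:3].T
def onz(name,px,z,T=None):
    o,d=rays(name,px,T); return o+d*((z-o[2])/d[:,2])[:,None]
def toolT(s):
    q=s['ee_rot']; T=np.eye(4); T[:3,:3]=R.from_quat([q[1],q[2],q[3],q[0]]).as_matrix(); T[:3,3]=s['eef_pos']; return T
def wristT(s): return toolT(s)@camera_model('wrist')['T_tool_cam']
def proj(name,P,T=None):
    m=camera_model(name); W=m['world_from_camera'] if T is None else T
    c=(np.atleast_2d(P)-W[:3,3])@W[:3,:3]; u=c[:,0]/-c[:,2]; v=-c[:,1]/-c[:,2]
    k=1+m['k1']*(u*u+v*v); return np.c_[m['fx']*u*k+m['cx'],m['fy']*v*k+m['cy']]
E
python3 - <<'E'
from h import *
im=cv2.imread('pics/top0.png')
hsv=cv2.cvtColor(im,cv2.COLOR_BGR2HSV)
print(hsv[165,260],hsv[225,330],hsv[240,270],hsv[140,300])
m=((hsv[...,1]<70)&(hsv[...,2]>120)).astype(np.uint8)
roi=np.zeros_like(m); roi[140:262,225:370]=1; m*=roi
m=cv2.morphologyEx(m,cv2.MORPH_CLOSE,np.ones((5,5)))
c=max(cv2.findContours(m,0,1)[0],key=cv2.contourArea)
P=onz('top',c[:,0].astype(float),180)[:,:2].astype(np.float32)
r=cv2.minAreaRect(P); print(r)
print(cv2.minAreaRect(c))
cr=cv2.resize(im[145:260,230:365],None,fx=5,fy=5,interpolation=cv2.INTER_CUBIC); cv2.imwrite('pics/c1.png',cr)
E
```

```text
[ 16  84 171] [ 26  32 190] [ 32  35 192] [ 17 131 181]
((542.9136962890625, -72.60885620117188), (283.12249755859375, 360.79083251953125), 5.130555629730225)
((296.9792175292969, 201.599853515625), (80.9295883178711, 103.99334716796875), 83.33334350585938)
```

View pics/c1.png

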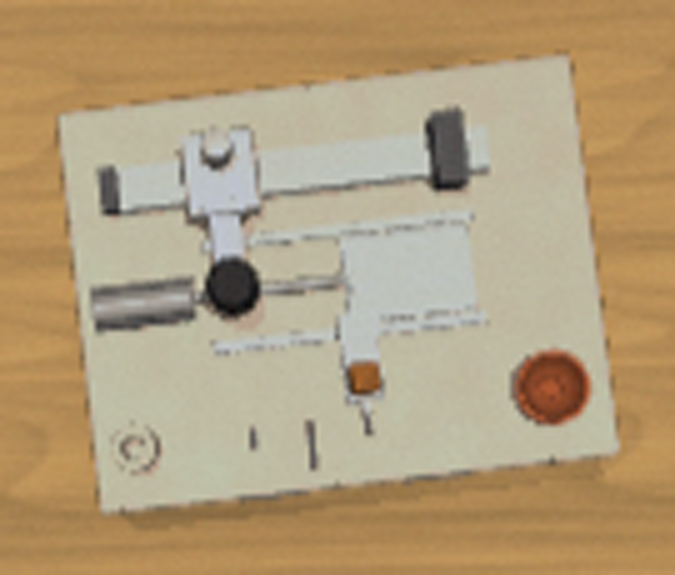

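The crop gives the lid rotated by about +5.1°. The carriage head is at crop (232,286), which is full-image (276.4,202.2), and the shutter grip is at (303,220.5).

```bash
cat >> h.py <<'E'
C=np.array([542.9,-72.6]); TH=np.radians(5.13)
Rk=np.array([[np.cos(TH),-np.sin(TH)],[np.sin(TH),np.cos(TH)]])
def k2w(x,y,z): return np.r_[C+Rk@[x,y],180+z]
def w2k(p): return np.r_[Rk.T@(np.array(p[:2])-C),p[2]-180]
def rowsto(target,yaw=TH+np.pi):
    s=sense(); T=toolT(s); x=T[:3,0]
    dy=(yaw-np.arctan2(x[1],x[0])+np.pi)%(2*np.pi)-np.pi
    Rt=R.from_euler('z',yaw).as_matrix()@np.diag([1,-1,-1.])
    print('TCP kiln',w2k(s['eef_pos']).round(1),'shift units after turn',(Rt.T@(target-s['eef_pos'])/25).round(2),'turn rotvec units',(np.degrees(R.from_matrix(T[:3,:3].T@Rt).as_rotvec())/8).round(2))
E
python3 - <<'E'
from h import *
f=lambda x,y:(230+(x+.5)/5-.5,145+(y+.5)/5-.5)
for n,p,h in(('head',(232,286),90),('grip',(364,377),62),('half',(313,445),0),('post',(216,145),97),('bowl',(552,387),28),('prop',(135,447),40),('slotshutter',(410,275),5)):
    print(n,w2k(onz('top',f(*p),180+h)[0]).round(1))
rowsto(k2w(92,60,140))
E
```

```text
head [-1.2 71.4 90. ]
grip [-69.6  -9.   62. ]
half [-109.7   29.1    0. ]
post [91.9 71.1 97. ]
bowl [ -89.6 -136.9   28. ]
prop [-97.9 149.7  40. ]
slotshutter [ -0.3 -51.5   5. ]
TCP kiln [-288.1  584.3   14.1] shift units after turn [-15.2  -20.97  -5.04] turn rotvec units [-0.01 -0.   -3.5 ]
```

```bash
python3 -m crank '[[[0,0,-1,0,0,-1,60],[0,0,-1,0,0,-1,60],[0,0,-1,0,0,-1,60],[0,0,-1,0,0,-0.5,60],[0,0,-1,0,0,0,60],[-0.7,-1,0,0,0,0,60],[-0.7,-1,0,0,0,0,60],[-0.7,-1,0,0,0,0,60]]]' && python3 -m crank '[[[-0.75,-1,0,0,0,0,60],[-0.75,-1,0,0,0,0,60],[-0.75,-1,0,0,0,0,60],[-0.75,-1,0,0,0,0,60],[-0.75,-1,0,0,0,0,60],[-0.75,-1,0,0,0,0,60],[-0.75,-1,0,0,0,0,60],[-0.75,-1,0,0,0,0,60]]]'; python3 -c "
from h import *
rowsto(k2w(92,71.2,140))"
```

```text
time_s: 0.9
eef_pos: [263.3, 412.9, 319.3]
ee_rot: [-0.0, -0.045, 0.999, -0.0]
force: [-0.8, 0.9, -0.1]
grip_width: 0.698
grip_force: 0.0
time_s: 1.7
eef_pos: [430.9, 227.0, 319.3]
ee_rot: [-0.0, -0.045, 0.999, -0.0]
force: [0.1, 0.1, -0.3]
grip_width: 0.705
grip_force: 0.0
TCP kiln [-84.8 308.4 139.3] shift units after turn [-7.07 -9.49 -0.03] turn rotvec units [-0. -0.  0.]
```

```bash
python3 -m crank '[[[-0.8,-1,0,0,0,0,60],[-0.8,-1,0,0,0,0,60],[-0.8,-1,0,0,0,0,60],[-0.8,-1,0,0,0,0,60],[-0.8,-1,0,0,0,0,60],[-0.8,-1,0,0,0,0,60],[-0.8,-1,0,0,0,0,60],[-0.8,-1,0,0,0,0,60]]]'>/dev/null;python3 -m crank '[[[-0.65,-1,0,0,0,0,60],[0,-0.4,0,0,0,0,60],[0,0,0,0,0,0,60],[0,0,0,0,0,0,60],[0,0,0,0,0,0,60],[0,0,0,0,0,0,60],[0,0,0,0,0,0,60],[0,0,0,0,0,0,60]]]'; python3 -c "
from h import *
rowsto(k2w(92,71.2,59))
s=sense();im=capture('wrist');cv2.imwrite('pics/w1.png',im);np.save('w1.npy',wristT(s))
for P in((92,71.2,97),(-70,-10,62),(-111,30,0),(0,71.2,90),(-140,180,0),(80,-76,20)):print(P,proj('wrist',k2w(*P),wristT(s)).round(1))
"
```

```text
time_s: 3.3
eef_pos: [626.8, 10.2, 319.7]
ee_rot: [0.0, -0.045, 0.999, -0.0]
force: [1.1, -0.2, 0.3]
grip_width: 0.706
grip_force: 0.0
TCP kiln [ 90.9  75.  139.7] shift units after turn [-0.04 -0.15  3.23] turn rotvec units [-0.    0.    0.01]
(92, 71.2, 97) [[280.6 218.6]]
(-70, -10, 62) [[155.1 -37.3]]
(-111, 30, 0) [[229.6 -63.3]]
(0, 71.2, 90) [[280.3  74.1]]
(-140, 180, 0) [[ 424.4 -108.9]]
(80, -76, 20) [[114.7 180.5]]
```

View pics/w1.png

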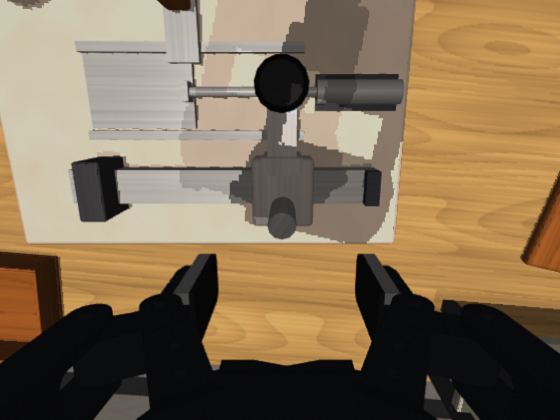

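The post top is at about (281,225) px, centred between the fingers, with the head at (281,83). That is roughly 4 mm further +x than I predicted, so I'll split the difference and descend.

```bash
python3 -m crank '[[[-0.1,-0.15,0.5,0,0,0,60],[0,0,0.8,0,0,0,60],[0,0,0.8,0,0,0,60],[0,0,0.8,0,0,0,60],[0,0,0.3,0,0,0,60],[0,0,0,0,0,0,60],[0,0,0,0,0,0,60],[0,0,0,0,0,0,60]]]' 30; python3 -m crank '[[[0,0,0,0,0,0,5],[0,0,0,0,0,0,5],[0,0,0,0,0,0,5],[0,0,0,0,0,0,5],[0,0,0,0,0,0,5],[0,0,0,0,0,0,5],[0,0,0,0,0,0,5],[0,0,0,0,0,0,5]]]' 30;  python3 -c "
from h import *
rowsto(k2w(92,-50,59))"
```

```text
time_s: 4.15
eef_pos: [630.1, 6.3, 240.7]
ee_rot: [0.001, -0.045, 0.999, -0.0]
force: [0.7, 0.5, 0.5]
grip_width: 0.7
grip_force: 0.0
time_s: 4.95
eef_pos: [630.0, 6.4, 240.6]
ee_rot: [0.001, -0.045, 0.999, -0.0]
force: [0.1, 0.1, 6.5]
grip_width: 0.06
grip_force: 2.8
TCP kiln [93.8 70.9 60.6] shift units after turn [ 0.07 -4.84  0.06] turn rotvec units [-0.    0.01  0.  ]
```

The fingers closed to 5 mm, so they missed the 20 mm post. I'll take a look.

```bash
python3 -c "
from h import *
a=capture('wrist');b=capture('side')
b=cv2.resize(b[130:290,220:380],(420,420),interpolation=cv2.INTER_CUBIC)
o=np.hstack([a[:,100:460],b]);cv2.imwrite('pics/w2.png',o);print(sense()['force'])"
```

```text
[0.02047428 0.23766092 7.03509765]
```

View pics/w2.png

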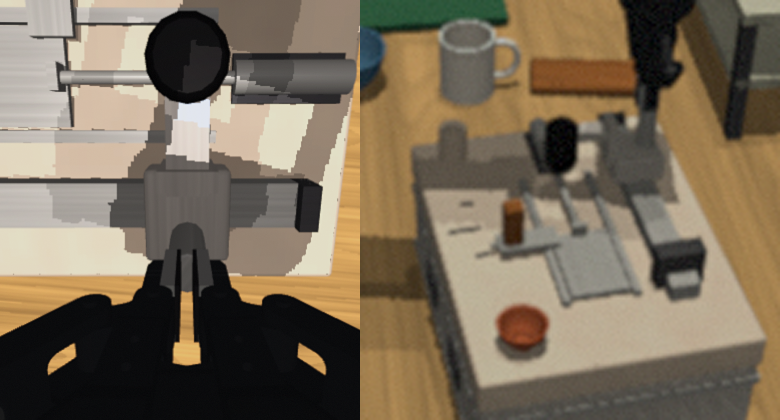

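```bash
python3 -c "
from h import *
s=sense();a=capture('wrist');T=wristT(s);t=toolT(s)
for P in((0,0,0),(11,0,0),(-11,0,0),(0,0,-19)):print(P,proj('wrist',t[:3,:3]@np.array(P)+t[:3,3],T).round())
for P in((92,71.2,97),(102,71.2,97),(82,71.2,97),(92,71.2,48),(64,71.2,48),(120,71.2,48),(140,71,0)):print(P,proj('wrist',k2w(*P),T).round())
cv2.imwrite('pics/w3.png',cv2.resize(a[150:350,190:390],(600,600),interpolation=cv2.INTER_CUBIC))"
```

```text
(0, 0, 0) [[286. 239.]]
(11, 0, 0) [[286. 220.]]
(-11, 0, 0) [[286. 257.]]
(0, 0, -19) [[286. 252.]]
(92, 71.2, 97) [[287. 262.]]
(102, 71.2, 97) [[287. 283.]]
(82, 71.2, 97) [[287. 241.]]
(92, 71.2, 48) [[287. 228.]]
(64, 71.2, 48) [[287. 181.]]
(120, 71.2, 48) [[287. 272.]]
(140, 71, 0) [[286. 269.]]
```

View pics/w3.png

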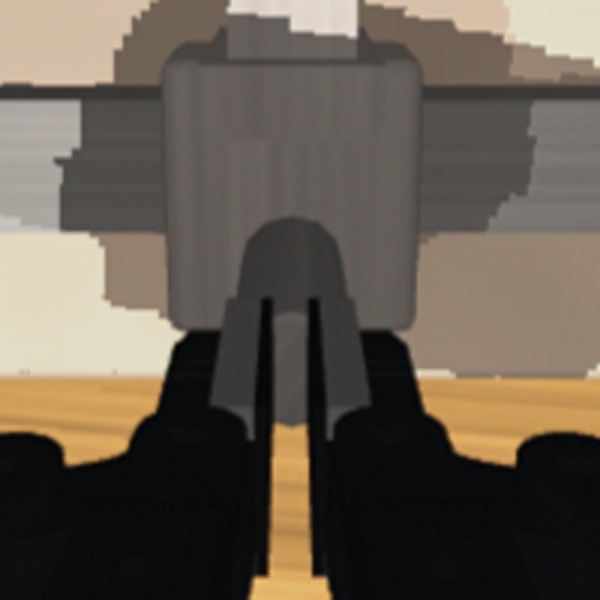

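The tips are resting on top of the post: the post top shows between the pads at crop (290,370), and the pad ends are at image row 249. The finger gap scale (60 mm across 140 px) and the contact force both put the real fingertips about 37 mm short of the reported TCP. They are well centred laterally. I'll lift, open, go about 34 mm deeper and close.

```bash
python3 -m crank '[[[0,0,-0.4,0,0,0,60],[0,0,0,0,0,0,60],[0,0,0,0,0,0,60],[0,0,0,0,0,0,60],[0,0,0,0,0,0,60],[0,0,0,0,0,0,60],[0,0,0,0,0,0,60],[0,0,0.4,0,0,0,60]]]' 30; python3 -m crank '[[[0,0,0.4,0,0,0,60],[0,0,0.4,0,0,0,60],[0,0,0.4,0,0,0,60],[0,0,0.15,0,0,0,60],[0,0,0,0,0,0,60],[0,0,0,0,0,0,60],[0,0,0,0,0,0,5],[0,0,0,0,0,0,5]]]' 30; python3 -m crank '[[[0,0,0,0,0,0,5],[0,0,0,0,0,0,5],[0,0,0,0,0,0,5],[0,0,0,0,0,0,5],[0,0,0,0,0,0,5],[0,0,0,0,0,0,5],[0,0,0,0,0,0,5],[0,0,0,0,0,0,5]]]' 30;  python3 -c "
from h import *
rowsto(k2w(92,-50,26))"
```

```text
time_s: 5.9
eef_pos: [630.2, 6.3, 240.4]
ee_rot: [0.001, -0.045, 0.999, -0.0]
force: [0.0, 0.6, 0.4]
grip_width: 0.702
grip_force: 0.0
time_s: 6.7
eef_pos: [629.9, 6.3, 206.2]
ee_rot: [0.0, -0.045, 0.999, -0.0]
force: [0.8, -0.4, 0.1]
grip_width: 0.368
grip_force: 0.0
time_s: 7.5
eef_pos: [629.8, 6.3, 206.2]
ee_rot: [0.0, -0.045, 0.999, -0.0]
force: [-0.8, 0.3, 5.2]
grip_width: 0.22
grip_force: 29.4
TCP kiln [93.6 70.9 26.2] shift units after turn [ 0.07 -4.83  0.01] turn rotvec units [-0.  0.  0.]
```

```bash
python3 -m crank '[[[0,-0.3,0,0,0,0,5],[0,-0.6,0,0,0,0,5],[0,-0.6,0,0,0,0,5],[0,-0.6,0,0,0,0,5],[0,-0.6,0,0,0,0,5],[0,-0.6,0,0,0,0,5],[0,-0.6,0,0,0,0,5],[0,-0.4,0,0,0,0,5]]]' 30; python3 -m crank '[[[0,-0.2,0,0,0,0,5],[0,-0.1,0,0,0,0,5],[0,-0.05,0,0,0,0,5],[0,-0.05,0,0,0,0,5],[0,0,0,0,0,0,5],[0,0,0,0,0,0,5],[0,0,0,0,0,0,5],[0,0,0,0,0,0,5]]]' 30;  python3 -c "
from h import *
rowsto(k2w(92,-50,26))"
```

```text
time_s: 8.3
eef_pos: [639.6, -101.4, 206.2]
ee_rot: [0.0, -0.045, 0.999, 0.0]
force: [-0.3, 2.5, 6.6]
grip_width: 0.224
grip_force: 29.7
time_s: 9.1
eef_pos: [640.5, -110.8, 206.2]
ee_rot: [0.0, -0.045, 0.999, -0.0]
force: [0.1, 1.9, 5.8]
grip_width: 0.226
grip_force: 29.7
TCP kiln [ 93.8 -46.8  26.2] shift units after turn [ 0.07 -0.13  0.01] turn rotvec units [-0.    0.01  0.  ]
```

Friction is about 2.5 N, as specified. I'll push on until the force rises at the stop.

```bash
python3 -m crank '[[[0,-0.05,0,0,0,0,5],[0,-0.05,0,0,0,0,5],[0,-0.04,0,0,0,0,5],[0,0,0,0,0,0,5],[0,0,0,0,0,0,5],[0,0,0,0,0,0,5],[0,0,0,0,0,0,5],[0,0,0,0,0,0,5]]]'; python3 -m crank '[[[0,-0.04,0,0,0,0,5],[0,-0.04,0,0,0,0,5],[0,0,0,0,0,0,5],[0,0,0,0,0,0,5],[0,0,0,0,0,0,5],[0,0,0,0,0,0,5],[0,0,0,0,0,0,5],[0,0,0,0,0,0,5]]]'; python3 -c "
from h import *
rowsto(k2w(92,-50,26))"
```

```text
time_s: 9.9
eef_pos: [640.7, -113.8, 206.2]
ee_rot: [0.0, -0.045, 0.999, 0.0]
force: [-0.4, 2.9, 5.6]
grip_width: 0.221
grip_force: 29.7
time_s: 10.7
eef_pos: [640.7, -113.8, 206.2]
ee_rot: [-0.0, -0.046, 0.999, 0.002]
force: [-3.1, 11.2, 5.4]
grip_width: 0.223
grip_force: 30.1
TCP kiln [ 93.7 -49.8  26.2] shift units after turn [ 0.07 -0.01  0.01] turn rotvec units [0.03 0.   0.02]
```

```bash
python3 -m crank '[[[0,-0.04,0,0,0,0,5],[0,0,0,0,0,0,5],[0,0,0,0,0,0,5],[0,0,0,0,0,0,60],[0,0,0,0,0,0,60],[0,0,0,0,0,0,60],[0,0,0,0,0,0,60],[0,0,0,0,0,0,60]]]'; python3 -m crank '[[[0,0,0,0,0,0,60],[0,0,0,0,0,0,60],[0,0,-0.5,0,0,0,60],[0,0,-0.9,0,0,0,60],[0,0,-0.9,0,0,0,60],[0,0,-0.5,0,0,0,60],[0,0,0,0,0,0,60],[0,0,0,0,0,0,60]]]'; python3 -c "
from h import *
rowsto(k2w(-70,-10,60))
s=sense();im=capture('wrist');cv2.imwrite('pics/w4.png',im)
for P in((92,-50,97),(92,-50,48),(0,-50,90),(80,-76,20)):print(P,proj('wrist',k2w(*P),wristT(s)).round(1))
"
```

```text
time_s: 11.5
eef_pos: [640.8, -117.4, 205.7]
ee_rot: [-0.0, -0.045, 0.999, -0.0]
force: [0.1, 0.3, -0.3]
grip_width: 0.704
grip_force: 0.0
time_s: 12.3
eef_pos: [640.8, -117.1, 275.8]
ee_rot: [-0.0, -0.045, 0.999, 0.0]
force: [0.4, 0.5, -0.9]
grip_width: 0.702
grip_force: 0.0
TCP kiln [ 93.5 -53.1  95.8] shift units after turn [6.54 1.72 1.43] turn rotvec units [ 0. -0.  0.]
(92, -50, 97) [[291.8 236.8]]
(92, -50, 48) [[290.7 213. ]]
(0, -50, 90) [[292.5  57.9]]
(80, -76, 20) [[256.  187.8]]
```

View pics/w4.png

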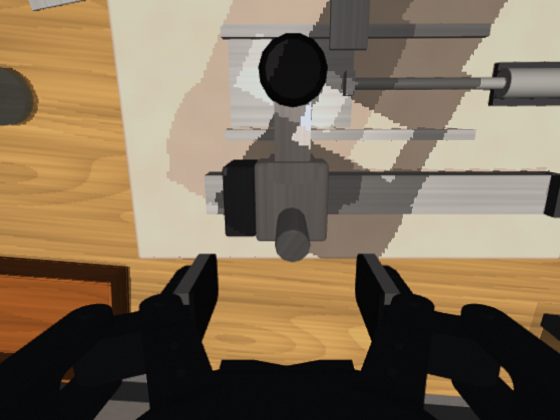

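The carriage block sits flush against the dark end stop (contact at col ~255, row 200), and the head at (293,70) is over the slot. Next is the shutter grip.

```bash
python3 -m crank '[[[0.9,0.3,0,0,0,0,60],[1,0.3,0,0,0,0,60],[1,0.3,0,0,0,0,60],[1,0.3,0,0,0,0,60],[1,0.3,0,0,0,0,60],[1,0.2,0,0,0,0,60],[0.64,0.02,0,0,0,0,60],[0,0,0,0,0,0,60]]]' ; python3 -m crank '[[[0,0,0,0,0,0,60],[0,0,0.4,0,0,0,60],[0,0,0.6,0,0,0,60],[0,0,0.5,0,0,0,60],[0,0,0,0,0,0,60],[0,0,0,0,0,0,60],[0,0,0,0,0,0,60],[0,0,0,0,0,0,60]]]'; python3 -c "
from h import *
rowsto(k2w(-70,-10,-8))
s=sense();im=capture('wrist');cv2.imwrite('pics/w5.png',im)
for P in((-70,-10,62),(-111,30,0)):print(P,proj('wrist',k2w(*P),wristT(s)).round(1))
"
```

```text
time_s: 13.15
eef_pos: [472.8, -88.8, 275.8]
ee_rot: [-0.0, -0.045, 0.999, 0.0]
force: [0.2, 0.2, -0.2]
grip_width: 0.701
grip_force: 0.0
time_s: 13.95
eef_pos: [474.4, -89.1, 238.8]
ee_rot: [0.0, -0.045, 0.999, -0.0]
force: [0.4, 0.0, -1.1]
grip_width: 0.703
grip_force: 0.0
TCP kiln [-69.7 -10.3  58.8] shift units after turn [0.01 0.01 2.67] turn rotvec units [-0.    0.01  0.  ]
(-70, -10, 62) [[286.7 240.2]]
(-111, 30, 0) [[344.9 153. ]]
```

View pics/w5.png

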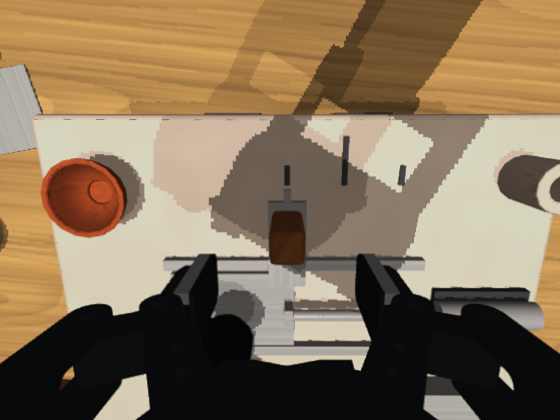

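The grip top is centred between the fingers at (287,250) px. The marks are at cols 287, 346 and 402, with the long one at 346, and the bowl and prop are well clear. Descend and grasp.

```bash
python3 -m crank '[[[-0.05,0,0.4,0,0,0,60],[0,0,0.6,0,0,0,60],[0,0,0.6,0,0,0,60],[0,0,0.6,0,0,0,60],[0,0,0.4,0,0,0,60],[0,0,0,0,0,0,60],[0,0,0,0,0,0,60],[0,0,0,0,0,0,5]]]' 50 ; python3 -m crank '[[[0,0,0,0,0,0,5],[0,0,0,0,0,0,5],[0,0,0,0,0,0,5],[0,0,0,0,0,0,5],[0,0,0,0,0,0,5],[0,0,0,0,0,0,5],[0,0,0,0,0,0,5],[0,0,0,0,0,0,5]]]' 50; python3 -c "
from h import *
rowsto(k2w(-70,30,-8))"
```

```text
time_s: 14.8
eef_pos: [475.7, -89.0, 174.0]
ee_rot: [0.001, -0.045, 0.999, -0.0]
force: [-0.3, -0.3, 0.2]
grip_width: 0.548
grip_force: 0.0
time_s: 15.6
eef_pos: [475.5, -88.8, 173.9]
ee_rot: [0.0, -0.045, 0.999, -0.0]
force: [-1.0, 2.7, 5.9]
grip_width: 0.225
grip_force: 49.3
TCP kiln [-68.5 -10.1  -6.1] shift units after turn [0.06 1.6  0.07] turn rotvec units [-0.    0.01  0.  ]
```

```bash
python3 -m crank '[[[0,0.2,0,0,0,0,5],[0,0.3,0,0,0,0,5],[0,0.3,0,0,0,0,5],[0,0.3,0,0,0,0,5],[0,0.25,0,0,0,0,5],[0,0.15,0,0,0,0,5],[0,0.1,0,0,0,0,5],[0,0,0,0,0,0,5]]]' 50 ; python3 -m crank '[[[0,0,0,0,0,0,5],[0,0,0,0,0,0,5],[0,0,0,0,0,0,5],[0,0,0,0,0,0,5],[0,0,0,0,0,0,5],[0,0,0,0,0,0,5],[0,0,0,0,0,0,5],[0,0,0,0,0,0,5]]]' 50; python3 -c "
from h import *
rowsto(k2w(-70,30,-8))
im=capture('wrist'); cv2.imwrite('pics/w6f.png',im)
cv2.imwrite('pics/w6.png',cv2.resize(im[60:260,180:400],None,fx=3,fy=3,interpolation=cv2.INTER_CUBIC)[:600])"
```

```text
time_s: 16.4
eef_pos: [472.1, -50.1, 173.9]
ee_rot: [0.0, -0.045, 0.999, -0.001]
force: [-2.2, -8.1, 4.4]
grip_width: 0.23
grip_force: 49.3
time_s: 17.2
eef_pos: [472.1, -50.3, 173.9]
ee_rot: [0.0, -0.045, 0.999, -0.001]
force: [-1.5, -7.8, 4.8]
grip_width: 0.224
grip_force: 49.3
TCP kiln [-68.6  28.5  -6.1] shift units after turn [0.06 0.06 0.07] turn rotvec units [-0.02  0.01 -0.  ]
```

View pics/w6.png

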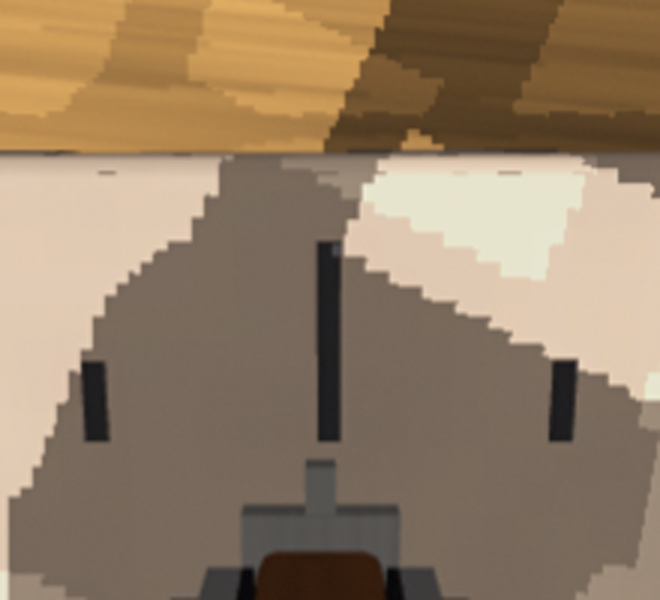

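The pointer is at crop col 320.5 and the long mark at col 329. At 5.9 px/mm that is about 1.4 mm short, which matches the measured 38.6 mm of travel. I'll add 1.5 mm.

```bash
python3 -m crank '[[[0,0.06,0,0,0,0,5],[0,0,0,0,0,0,5],[0,0,0,0,0,0,5],[0,0,0,0,0,0,5],[0,0,0,0,0,0,5],[0,0,0,0,0,0,5],[0,0,0,0,0,0,5],[0,0,0,0,0,0,5]]]' 50 ; python3 -m crank '[[[0,0,0,0,0,0,5],[0,0,0,0,0,0,5],[0,0,0,0,0,0,5],[0,0,0,0,0,0,5],[0,0,0,0,0,0,5],[0,0,0,0,0,0,5],[0,0,0,0,0,0,5],[0,0,0,0,0,0,5]]]' 50; python3 -c "
from h import *
rowsto(k2w(-70,30,-8))
im=capture('wrist'); t=capture('top')
a=cv2.resize(im[130:250,230:350],(400,400),interpolation=cv2.INTER_CUBIC);b=cv2.resize(t[150:250,240:340],(400,400),interpolation=cv2.INTER_CUBIC)
cv2.imwrite('pics/w7.png',np.hstack([a,b]))"
```

```text
time_s: 18.05
eef_pos: [471.9, -48.9, 173.9]
ee_rot: [0.0, -0.045, 0.999, -0.002]
force: [-2.2, -7.3, 4.3]
grip_width: 0.226
grip_force: 49.4
time_s: 18.85
eef_pos: [471.9, -48.8, 173.9]
ee_rot: [0.0, -0.045, 0.999, -0.002]
force: [-2.0, -9.1, 4.5]
grip_width: 0.224
grip_force: 49.4
TCP kiln [-68.6  30.   -6.1] shift units after turn [ 0.06 -0.    0.08] turn rotvec units [-0.02  0.01 -0.  ]
```

View pics/w7.png

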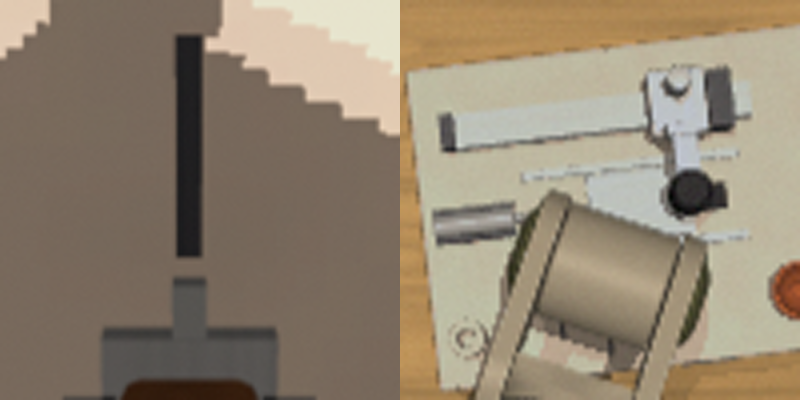

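The pointer (col 189) lines up with the long mark (col 189). The carriage is against the stop with its head over the slot, and the bowl and prop have not moved. Handing in.

```bash
python3 -c "
from rig import *
print(finish_job())"
```

```text
the job is handed in; nothing more can be done
None
```

I slid the carriage fully home against its end stop, then moved the shutter to half travel with its pointer on the long middle mark. I handed the job in at about 19 s with the gripper still holding it; my first try at the carriage post missed, and the closing fingertips pressed on its top with about 7 N.

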